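Close a leather-forming mould and keep it pressed shut

ROBOT

A 6-joint arm with a two-finger parallel gripper is mounted at the origin on the work surface. World frame = base frame: x ahead of the robot, y to its left, z up, the work surface at z = 0. Lengths are in mm, angles in rad, forces in N, time in s.
With the tool pointing down it reaches from about 350 to 950 mm from the base axis. Payload 17.4 kg.
Tool frame: the origin (TCP) lies at the very end of the fingers, on their centre line; the grasp point (between the pads) lies 19 mm behind it (robot.tcp_to_grasp is the z of the grasp point in the tool frame, in mm); z points along the fingers, y is the line along which they close (so a half turn about z gives the same grasp; the last joint's range is limited). The gripper opens to 93 mm and grips with 3 to 60 N. Pads are 15 mm wide; open, the fingers measure 128 mm over their backs; the gripper's body (75 mm by 188 mm) begins 65 mm behind the grasp point.
Start: joints at [-1.164, 0.116, 1.442, -0, 1.584, -0.038], TCP at [290.429, -609.33, 181.746] pointing down, gripper open.
Joint ranges: [-2.83, 2.83], [-0.83, 2.19], [0.07, 2.5], [-1.14, 4.28], [0.01, 3], [-2.97, 2.97]. Speed limits (rad/s): [1.89, 1.89, 2.22, 3.14, 3.14, 3.14].

INTERFACE

Orientations are given as a unit quaternion [x, y, z, w].
In Python, from bench import robot, optics gives the robot as it stands.
- The arm moves only by the shell command python3 -m creep 'ROWS' [FORCE]. ROWS is text: rows parted by semicolons, each of 7 numbers parted by spaces: the shift along the tool's x, y, z in mm, then the turn, a rotation vector about the tool's x, y, z in rad, then the finger opening in mm, from 0 to 93. In form: tx ty tz rx ry rz jaw; .... A call has 1 to 8 rows; each row is the pose to reach, as a shift and turn from the pose commanded when the call began, along the tool's axes at that moment; what a row does not reach only later rows make up. A row lasts 1/12 s, in which the tool goes at most 41.7 mm and 7.16 degrees, less where a joint would pass 70% of its speed; a pose out of reach is approached as far as the arm can. A call with a gripper value outside its range is refused whole. The fingers move at their own pace and stop on an object; FORCE is the grip in N (left out, the last holds). Time passes only in rows, so rows that repeat a pose let the fingers close. It gives the time, the measured TCP pose, the force, the opening and the grip force at its end, in the units of the state.
- robot.get_state(): the state, without advancing time (a new reading comes with each control period).
- optics.read_camera(name): name is "scene" or "top" or "wrist"; returns a dict with "img" (480x640x3 uint8, red, green, blue), "depth" (480x640 float32, mm along the optical axis (not along the pixel's ray), 0 where there is no reading), "intrinsics" (3x3 intrinsics, pixels), "world_to_cam" (4x4, takes a point from world to camera coordinates). Camera axes: x right, y down, z forward; pixel columns grow to the right and rows downward; lengths in mm; the calibration is good to about 2 mm. A picture is of the moment at which its call begins.
- robot.hand_in(): hands the job in; it is judged then, once.
The state is a dict: "clock": time; "joint_positions": joint angles; "qvel": joint speeds; "tau": joint torques, N m; "eef_pos": TCP position; "eef_rot": TCP orientation; "ft_force": force on the tool from outside, world axes, zero at the start; "torque": the same for the moment, N m; "finger_gap": finger opening in mm; "grip_force": force on a finger pad.
Only numpy, scipy, OpenCV 4.12 (cv2) and the standard library are available. Lean on these libraries where they do the work, as an engineer would, in place of code of your own. Each camera call takes 0.05 s, during which the arm holds its last target. There are 200 camera calls.

TASK

The wooden leather-forming mould fixed to the bench is empty and I want to try how it closes. First push its hinged front gate shut until it snaps home on its ball catch; then pick the loose upper half up by its handle, set it on the two dowels, push it down against the sprung lifter plate until the two halves meet all round, and finish still holding it pressed shut, without letting go. Leave the jar, the stone slab and the mallet where they are.

Things in the scene. Friction and masses are not known exactly. Their poses are not given: they have to be found in the camera images.
- mould_face (a point): Lower mould half, fixed plywood block, 110 (x, gate included) by 150 (y) by 40 mm high, cavity open at the front. Point: centre of its flat upper (meeting) face, 40 mm above the bench. x points from gate to rear wall, y along the dowel line to the hinge end, z up. A steel catch housing, lower than the face, juts out at the front of the -y side, to y = -105 mm.
- dowel_a (a point): Tip of the upright steel dowel at y = +60 mm (x = 0) of mould_face: 10 mm diameter, 22 mm tall above the meeting face, its top 10 mm tapering to 4 mm. Axes as mould_face.
- dowel_b (a point): Tip of the other, equal dowel, at y = -60 mm (x = 0) of mould_face. The upper half fits either way round.
- gate_hinge (a point): Hinge axis (vertical) of the gate, 20 mm above the bench; x = -55, y = +75 mm from mould_face. The gate is the front wall: plywood board 146 mm long, from 4 to 39 mm above the bench, 15 mm thick. Axes turn with the gate: the board runs from the hinge along -y, its outer face is the plane x = 0, and +x is the way to push it shut.
- gate_push (a point): A good place to push the gate: on its plain outer face, 110 mm from the hinge axis, 20 mm above the bench. Axes as gate_hinge.
- gate (a joint): Opening angle of the gate, rad: 0 is shut (its x parallel to mould_face's x), growing as its free end swings out to the front (-x of mould_face), 1.3 at most. It swings easily and stays where left; from about 0.07 a spring ball resists (about 4 to 8 N at gate_push), and past about 0.03 it snaps to 0 against a rigid stop and stays.
- upper_handle (a point): Loose upper half, 0.24 to 0.39 kg, flat on the bench: plywood plate 110 (x) by 150 (y) by 18 mm, two 12.5 mm through holes at y = +60 and -60 mm, and in the middle on top a dark wooden handle block 30 (x) by 70 (y) by 38 mm high. Point: the handle's centre, 37 mm above the plate's underside, 19 mm below the handle's top. z up. Fully closed it is 37 mm above mould_face.
- lifter (a joint): Travel (m) of the sprung aluminium plate, 50 by 78 mm, in the cavity. At 0 it stands 6 mm above the meeting face and carries the upper half 6 mm open; the upper half's weight alone does not move it. It takes about 5 N to start and 10 N at 0.006, where the halves meet (the upper half's weight counts towards this). Springs back when let go.
- rivet_jar: Glass jar, 64 mm diameter, 85 mm high; origin under its centre. Leave alone.
- stone_slab: Marble slab 120 by 160 by 30 mm; origin under its centre. Leave alone.
- mallet: Wooden mallet 260 mm long, lying along its x axis. Leave alone.
Things that resemble listed ones, but are neither listed nor needed, are in the scene too. Leave any blue or red look-alike of the part that bears mould_face alone.

How it is judged:
By the outcome, as a careful person would: the job done as asked, in the order asked, and still so for the second after the job is handed in, while the arm keeps its last pose, push and grip.
It also fails if it takes over 61 s, if anything falls off the work surface, if the arm or the gripper's body presses on something with over 40 N, if the wrist force passes 120 N, or if a joint passes its speed limit or range.

## Working session

There is one attempt and no reset: what is moved stays moved. The work goes in short steps, Python scripts to look and compute and a shell command to move; the robot and the scene stay as the last step left them, time stands still between calls to the robot, and variables do not carry over. Pictures are saved under pics/ and viewed, at most 10 in all, crops included, and the job is handed in when it is done.

```bash
mkdir -p pics; ls; python3 - <<'E'
from bench import robot, optics
import cv2,numpy as np
for n in ["scene","top"]:
    d=optics.read_camera(n); cv2.imwrite(f"pics/{n}0.png",d["img"][:,:,::-1]); np.savez(f"{n}0.npz",**d)
    print(n,d["intrinsics"].tolist(),np.round(d["world_to_cam"],3).tolist())
print(robot.get_state())
E
```

```text
pics
scene [[583.6859389665392, 0.0, 328.04718203789344], [0.0, 583.6859389665392, 231.83051107793742], [0.0, 0.0, 1.0]] [[-0.182, 0.983, 0.015, 95.545], [0.735, 0.146, -0.662, -360.964], [-0.653, -0.109, -0.75, 2042.579], [0.0, 0.0, 0.0, 1.0]]
top [[589.4585437647636, 0.0, 320.46805928152116], [0.0, 589.4585437647636, 237.00991262164962], [0.0, 0.0, 1.0]] [[0.004, -1.0, 0.009, -17.318], [-0.988, -0.006, -0.151, 542.811], [0.151, -0.008, -0.988, 1619.094], [0.0, 0.0, 0.0, 1.0]]
{'clock': 0.1, 'joint_positions': array([-1.16377210e+00,  1.16434194e-01,  1.44218204e+00,  8.31813118e-06,
        1.58397188e+00, -3.78235442e-02]), 'qvel': array([ 4.00530759e-05, -2.76603570e-04,  2.87075961e-04,  1.65641990e-03,
       -4.86413753e-04,  1.31325508e-04]), 'tau': array([ 9.87037092e-04, -7.22888660e+01, -6.23866510e+01,  7.80977122e-02,
        2.27274501e-02, -9.92376681e-05]), 'eef_pos': array([ 290.36474924, -609.12634901,  181.09179359]), 'eef_rot': array([ 9.75365487e-01,  2.20594467e-01, -8.72715975e-05, -4.90034073e-04]), 'ft_force': array([ 0.65789429, -0.59104143, -0.88209661]), 'torque': array([0.02238336, 0.00724295, 0.00388019]), 'grip_force': 0.0, 'finger_gap': 92.94260878972584}
```

View pics/scene0.png

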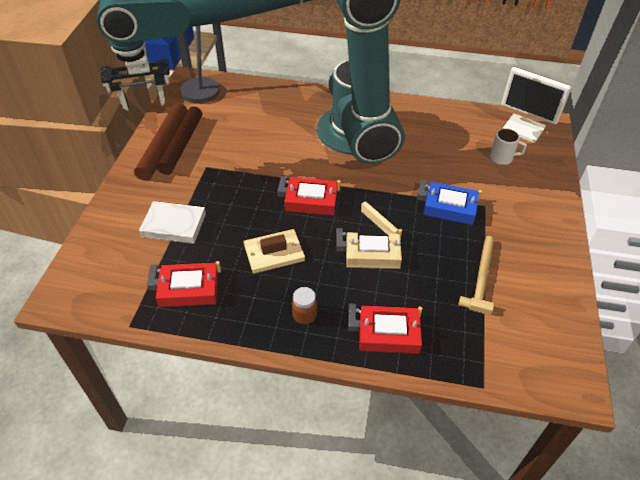

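View pics/top0.png

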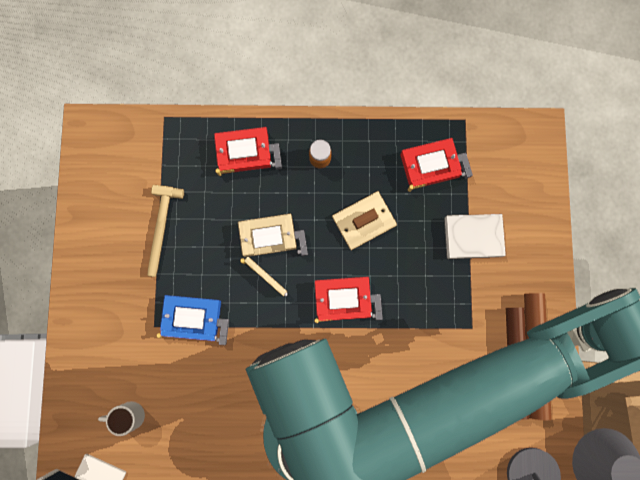

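The scene view shows the plywood mould at (373,250), its open gate at (380,218) and the loose upper half at (274,250). In the top view these are at (267,236), (265,276) and (364,220).

Look-alikes for the mould in the top view are red (243,150), red (433,161), red (343,299) and blue (190,318). I choose the plywood one with the open gate, and check it in a close crop.

```bash
cat > h.py <<'E'
import numpy as np,cv2
from scipy.spatial.transform import Rotation as R
def ray(d,uv,z):
    K,T=d["intrinsics"],d["world_to_cam"]; uv=np.atleast_2d(uv).astype(float)
    c=-T[:3,:3].T@T[:3,3]
    r=(np.linalg.inv(K)@np.c_[uv,np.ones(len(uv))].T).T@T[:3,:3]
    return c+r*((z-c[2])/r[:,2])[:,None]
def cloud(d):
    K,T=d["intrinsics"],d["world_to_cam"]; D=d["depth"]; v,u=np.mgrid[:480,:640]
    p=np.stack([(u-K[0,2])/K[0,0]*D,(v-K[1,2])/K[1,1]*D,D],-1)
    return (p-T[:3,3])@T[:3,:3]
def proj(d,p):
    q=d["world_to_cam"][:3]@np.r_[p,1]; q=d["intrinsics"]@q; return q[:2]/q[2]
E
python3 - <<'E'
from h import *
d=dict(np.load("top0.npz")); im=d["img"][:,:,::-1].copy()
cv2.imwrite("pics/crop0.png",cv2.resize(im[180:310,220:420],(800,520),interpolation=cv2.INTER_CUBIC))
hsv=cv2.cvtColor(im,cv2.COLOR_BGR2HSV)
m=cv2.inRange(hsv,(15,40,120),(32,170,255)); m[:180]=0;m[310:]=0;m[:,:225]=0;m[:,420:]=0
n,l,s,c=cv2.connectedComponentsWithStats(m)
P=cloud(d)
for i in range(1,n):
    if s[i,4]<80: continue
    q=P[l==i]; print(s[i],np.round(np.percentile(q,[5,50,95],0),1).tolist())
    px=np.argwhere(l==i)[:,::-1].astype(np.float32); print(cv2.minAreaRect(px))
for name,uv,z in [("lifter",(267,237),46),("handle",(366,218),56),("gatehinge end",(246,261),39),("gate free",(284,293),39),("plate",(364,220),18)]: print(name,ray(d,uv,z).round(1))
E
```

```text
[ 332  191   65   59 1824] [[535.6, -209.3, 3.3], [594.4, -139.3, 16.4], [658.8, -70.6, 24.2]]
((364.1408386230469, 219.87440490722656), (39.739402770996094, 53.20271301269531), 61.26020431518555)
[ 238  214   58   42 1412] [[501.6, 65.9, 1.9], [555.6, 138.6, 37.4], [600.3, 207.2, 45.5]]
((266.7112731933594, 234.83657836914062), (36.19890594482422, 54.47294998168945), 81.63410949707031)
[240 257  47  39 377] [[388.3, 88.9, -2.6], [435.5, 142.6, 36.7], [480.2, 200.1, 44.1]]
((263.9236755371094, 274.7312316894531), (56.69684982299805, 8.911133766174316), 38.82982635498047)
lifter [[541.3 135.6  46. ]]
handle [[ 595.4 -142.    56. ]]
gatehinge end [[474.1 193.7  39. ]]
gate free [[385.3  86.1  39. ]]
plate [[ 596.6 -139.5   18. ]]
```

View pics/crop0.png

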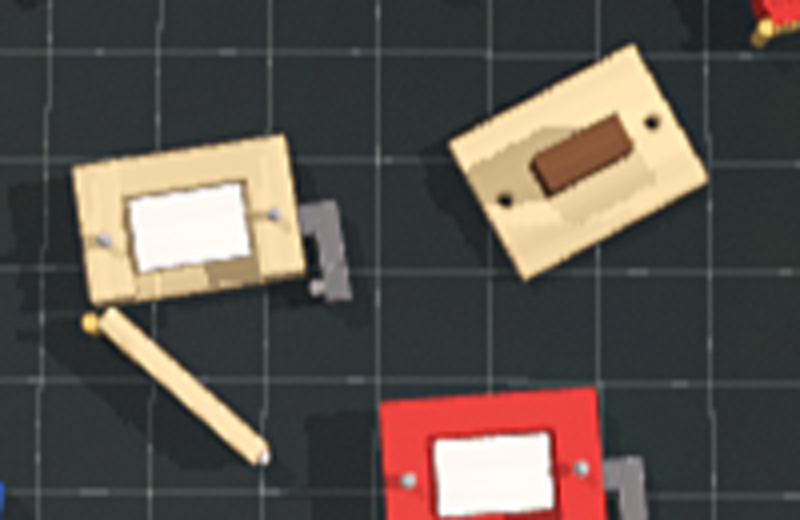

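The crop confirms the plywood mould, with white lifter, dowels at crop (103,240) and (273,215), hinge pin at (92,323), gate free end at (263,457), and the upper half's handle at (583,155). Next I compute first poses and the first approach.

```bash
cat >> h.py <<'E'
def delta(p,a,s=None):
    """shift (mm) and rotvec in present tool axes to reach TCP p, tool x at yaw a, tool down"""
    if s is None:
        from bench import robot; s=robot.get_state()
    Rc=R.from_quat(s["eef_rot"])
    Rt=R.from_matrix(np.array([[np.cos(a),np.sin(a),0],[np.sin(a),-np.cos(a),0],[0,0,-1]]))
    return (Rc.inv().apply(np.array(p)-s["eef_pos"])).round(1),(Rc.inv()*Rt).as_rotvec().round(3)
E
python3 - <<'E'
from h import *
d=dict(np.load("top0.npz"))
A=ray(d,(220+103/4,180+240/4),62)[0]; B=ray(d,(220+273/4,180+215/4),62)[0]
yv=(A-B)[:2]; print("dowels",A.round(1),B.round(1),np.linalg.norm(yv),"yaw",np.arctan2(-yv[0],yv[1]),"centre",(A+B)/2)
H=ray(d,(220+92/4,180+323/4),40)[0];F=ray(d,(220+263/4,180+457/4),39)[0]; print("hinge,free",H.round(1),F.round(1),np.linalg.norm(H-F))
a,b=ray(d,(220+505/4,180+200/4),18)[0],ray(d,(220+652/4,180+122/4),18)[0]; y=(a-b)[:2]
print("holes",a.round(1),b.round(1),np.linalg.norm(y),"yaw",np.arctan2(-y[0],y[1]),"c",(a+b)/2)
print(delta((594,-139,230),2.04))
E
```

```text
dowels [530.1 193.1  62. ] [548.4  75.3  62. ] 119.12199894411343 yaw 0.15391780158001808 centre [539.26023201 134.19677977  62.        ]
hinge,free [474.6 202.   40. ] [381.8  81.2  39. ] 152.3318835252063
holes [567.2 -88.5  18. ] [ 624.8 -194.5   18. ] 120.61502988193412 yaw 0.4973640526475446 c [ 595.99223519 -141.46114522   18.        ]
(array([ 476.4, -293.8,  -48.6]), array([-1.000e-03, -1.000e-03, -1.595e+00]))
```

```bash
r="250 -150 -48 0 0 -1 93"; python3 -m creep '238 -147 -48 0 0 -0.85 93;238 -147 -48 0 0 -0.85 93;238 -147 -48 0 0 -0.85 93;238 -147 -48 0 0 -0.85 93;238 -147 -48 0 0 -0.85 93;238 -147 -48 0 0 -0.85 93;238 -147 -48 0 0 -0.85 93;238 -147 -48 0 0 -0.85 93'
python3 -c "
from h import *
print(delta((594,-139,230),2.05))"
```

```text
clock: 0.77
eef_pos: [444.7, -370.2, 231.2]
eef_rot: [0.794, 0.607, 0.001, 0.001]
ft_force: [0.6, -0.0, 0.4]
finger_gap: 92.6
grip_force: 0.0
(array([262.3,  83.4,   1.5]), array([ 0.002,  0.   , -0.745]))
```

```bash
python3 -m creep '262 83 1 0 0 -0.745 93;262 83 1 0 0 -0.745 93;262 83 1 0 0 -0.745 93;262 83 1 0 0 -0.745 93;262 83 1 0 0 -0.745 93;262 83 1 0 0 -0.745 93;262 83 1 0 0 -0.745 93;262 83 1 0 0 -0.745 93'
python3 - <<'E'
from h import *
from bench import robot,optics
d=optics.read_camera("wrist"); cv2.imwrite("pics/w1.png",d["img"][:,:,::-1]); np.savez("w1.npz",**d)
print(d["intrinsics"].round(1).tolist(),d["world_to_cam"].round(3).tolist())
print(proj(d,(596,-141.5,56)),proj(d,(539,134,40)), robot.get_state()["eef_pos"])
E
```

```text
clock: 1.43
eef_pos: [594.9, -141.3, 227.8]
eef_rot: [0.522, 0.853, 0.0, -0.001]
ft_force: [-0.1, -0.1, -0.3]
finger_gap: 92.6
grip_force: 0.0
[[387.5, 0.0, 317.3], [0.0, 387.5, 233.0], [0.0, 0.0, 1.0]] [[0.891, 0.455, 0.001, -466.37], [0.436, -0.854, 0.285, -425.732], [0.13, -0.253, -0.959, 322.341], [0.0, 0.0, 0.0, 1.0]]
[317.39851801 203.3544932 ] [ 407.61601635 -122.71246392] [ 593.95768558 -143.17620319  227.90751577]
```

View pics/w1.png

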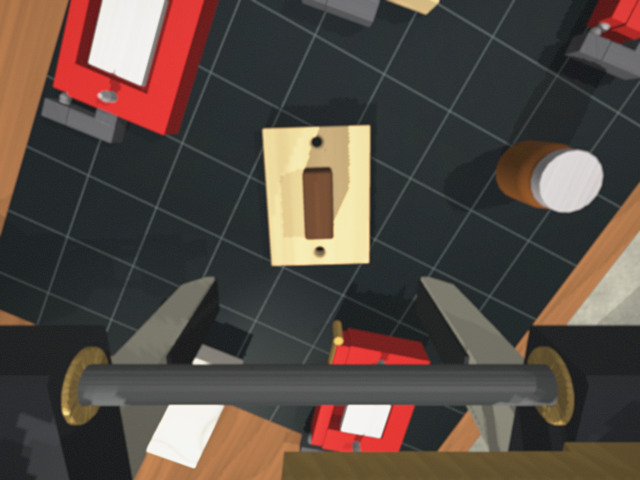

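The wrist view shows the upper half upright in the picture, with holes at (317,142) and (320,251) and handle top spanning (303–333, 168–240). The path is clear.

```bash
python3 - <<'E'
from h import *
d=dict(np.load("w1.npz"))
a,b=ray(d,[(317,142),(320,251)],18); y=(a-b)[:2]
print("holes",a.round(1),b.round(1),np.linalg.norm(y),"yaw",np.arctan2(-y[0],y[1]),"c",(a+b)/2)
q=ray(d,[(303,169),(332,168),(334,239),(305,240)],56); print(q.round(1).tolist(),q.mean(0))
s,r=delta((370,140,200),0.92); print(s,r,s/2,r/2)
E
```

```text
holes [569.8 -91.1  18. ] [ 627.3 -196.2   18. ] 119.74153845429544 yaw 0.5000976862560452 c [ 598.54889916 -143.65316508   18.        ]
[[568.4, -117.8, 56.0], [592.7, -104.3, 56.0], [627.7, -166.7, 56.0], [602.0, -181.0, 56.0]] [ 597.71583633 -142.42278074   56.        ]
[353.9 -71.   28.3] [-1.000e-03 -0.000e+00  1.122e+00] [176.95 -35.5   14.15] [-5.00e-04 -0.00e+00  5.61e-01]
```

```bash
python3 -m creep '300 -60 24 0 0 0.95 0;300 -60 24 0 0 0.95 0;300 -60 24 0 0 0.95 0;300 -60 24 0 0 0.95 0;300 -60 24 0 0 0.95 0;300 -60 24 0 0 0.95 0;300 -60 24 0 0 0.95 0;300 -60 24 0 0 0.95 0'
python3 -m creep '0 0 0 0 0 0 0;0 0 0 0 0 0 0'
python3 - <<'E'
from h import *
from bench import robot,optics
d=optics.read_camera("wrist"); cv2.imwrite("pics/w2.png",d["img"][:,:,::-1]); np.savez("w2.npz",**d)
s=robot.get_state();print(s["eef_pos"],s["finger_gap"]); print(delta((370,140,150),0.92))
E
```

```text
clock: 2.15
eef_pos: [402.2, 96.3, 204.5]
eef_rot: [0.857, 0.515, 0.0, 0.0]
ft_force: [-0.0, 0.3, -0.5]
finger_gap: 44.2
grip_force: 0.0
clock: 2.32
eef_pos: [403.8, 95.5, 204.9]
eef_rot: [0.855, 0.519, 0.0, 0.0]
ft_force: [0.1, -0.3, -0.0]
finger_gap: 30.9
grip_force: 0.0
[404.27347762  94.99318099 204.80255984] 27.24250790967059
(array([ 24.1, -51.2,  54.8]), array([ 0.001, -0.   ,  0.171]))
```

View pics/w2.png

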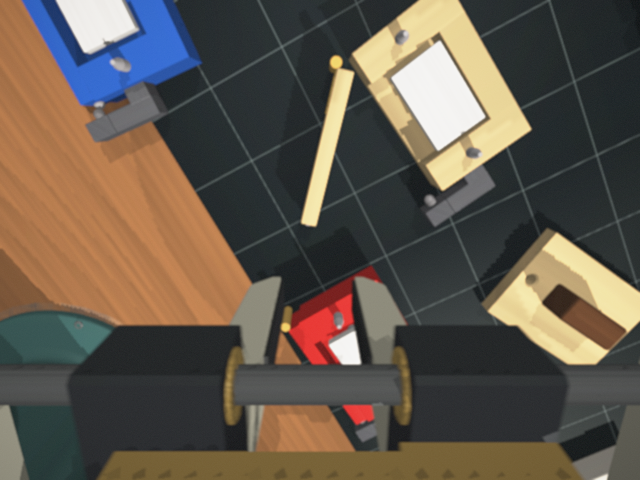

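The wrist view shows the gate as a strip from its hinge pin (336,62) to its free end (301–315, 225). Its outer edge is the left one, and the dowel tips are at (402,34) and (472,153).

```bash
python3 - <<'E'
from h import *
d=dict(np.load("w2.npz"))
A,B=ray(d,[(402,34),(472,153)],62); y=(A-B)[:2]; yaw=np.arctan2(-y[0],y[1])
print(A.round(1),B.round(1),np.linalg.norm(y),yaw,((A+B)/2).round(1))
o=ray(d,[(338,69),(301,223),(353,71),(316,226)],39)
g=(o[1]-o[0]); print(o.round(1).tolist(), "gate", yaw-np.pi/2-np.arctan2(g[1],g[0]))
c=((A+B)/2)[:2]*.5+np.array([539.3,134.2])*.5; yaw=.154
M=lambda x,y:c+R.from_euler('z',yaw).apply([x,y,0])[:2]
h=M(-55,75); print("c",c,"hinge",h, "pin seen",ray(d,(336,62),40))
for th,off in [(.8,60),(.8,18),(.6,18),(.4,18),(.2,18),(.1,18),(.04,18),(0,18),(0,40)]:
    x=np.array([np.cos(yaw-th),np.sin(yaw-th)]); yy=np.array([-x[1],x[0]])
    p=h-110*yy-off*x; print(th,off,p.round(1),"a",round(yaw-th+np.pi/2,3))
E
```

```text
[531.5 192.7  62. ] [547.6  77.9  62. ] 115.92603551682794 0.13908805623199907 [539.6 135.3  62. ]
[[476.2, 194.8, 39.0], [380.9, 86.1, 39.0], [487.2, 187.3, 39.0], [392.6, 76.5, 39.0]] gate 0.8585224057094494
c [539.43338435 134.7284021 ] hinge [473.57988561 200.40424777] pin seen [[477.08876253 200.65219999  40.        ]]
0.8 60 [359.5 148.7] a 0.925
0.8 18 [393.  123.4] a 0.925
0.6 18 [409.9 108.9] a 1.125
0.4 18 [429.3  98.1] a 1.325
0.2 18 [450.5  91.3] a 1.525
0.1 18 [461.5  89.6] a 1.625
0.04 18 [468.2  89.1] a 1.685
0 18 [472.7  88.9] a 1.725
0 40 [450.9  85.6] a 1.725
```

```bash
python3 -m creep '24 -62 50 0 0 0.17 0;24 -62 50 0 0 0.17 0;24 -62 50 0 0 0.17 0;24 -62 120 0 0 0.17 0;24 -62 170 0 0 0.17 0;24 -62 188 0 0 0.17 0;24 -62 190 0 0 0.17 0'
python3 - <<'E'
from h import *
from bench import robot
s=robot.get_state();print(s["eef_pos"],s["finger_gap"],s["ft_force"])
for p,a in [((393,123.4,15),.925),((409.9,108.9,15),1.125),((429.3,98.1,15),1.325),((450.5,91.3,15),1.525),((461.5,89.6,15),1.625)]: print(*delta(p,a,s))
E
```

```text
clock: 2.95
eef_pos: [358.7, 143.7, 9.5]
eef_rot: [0.896, 0.444, -0.003, -0.0]
ft_force: [0.0, -0.0, -0.2]
finger_gap: 0.3
grip_force: 0.0
[358.69740159 143.7132252    9.47358664] 0.3200995891756962 [ 0.02840364 -0.04143164 -0.1965459 ]
[ 4.6 39.6 -5.7] [-0.003  0.005 -0.005]
[ 3.3 61.8 -5.7] [-0.003  0.005 -0.205]
[ 6.4 83.8 -5.8] [-0.004  0.004 -0.405]
[ 13.8 104.8  -5.9] [-0.004  0.004 -0.605]
[ 19.1 114.6  -6. ] [-0.004  0.004 -0.705]
```

```bash
python3 -m creep '4 20 -2 0 0 0 0;4 40 -2 0 0 -0.03 0;4 51 -2 0 0 -0.1 0;3 62 -2 0 0 -0.2 0;5 73 -2 0 0 -0.3 0;6 84 -2 0 0 -0.4 0;10 94 -2 0 0 -0.5 0;14 104 -2 0 0 -0.6 0'
python3 - <<'E'
from h import *
from bench import robot,optics
d=optics.read_camera("top"); im=d["img"][180:310,200:360,::-1]; cv2.imwrite("pics/t3.png",cv2.resize(im,(640,520),interpolation=cv2.INTER_CUBIC))
s=robot.get_state();print(s["eef_pos"],s["ft_force"])
for p,a in [((461.5,89.6,15),1.625),((468.2,89.1,15),1.685),((472.7,88.9,15),1.725)]: print(*delta(p,a,s))
E
```

```text
clock: 3.62
eef_pos: [452.8, 91.8, 16.7]
eef_rot: [0.723, 0.691, -0.0, 0.0]
ft_force: [0.1, -0.3, -0.6]
finger_gap: 0.7
grip_force: 0.0
[454.08600685  91.53962908  16.76313233] [-0.34186378 -0.04280529 -0.24647868]
[-1.7  7.5  1.8] [ 0.     0.001 -0.093]
[-1.9 14.2  1.8] [ 0.     0.001 -0.153]
[-1.9 18.7  1.8] [ 0.     0.001 -0.193]
```

View pics/t3.png

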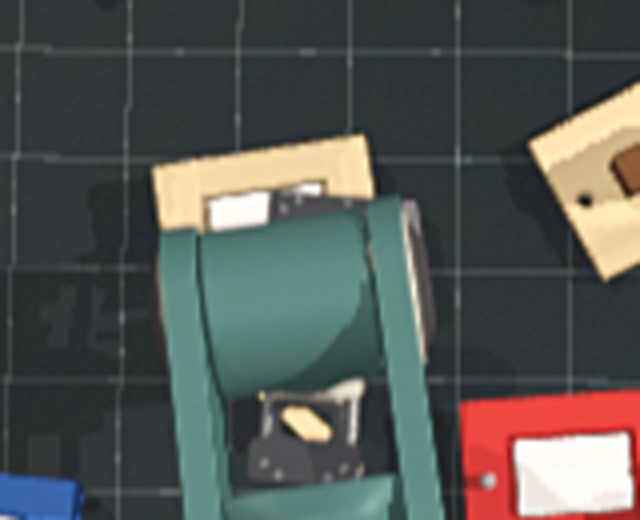

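The arm hides the gate here, and the tan patch at (305,422) may be the gripper's own bar. I push on through the catch and watch the force.

```bash
python3 -m creep '-2 4 1 0 0 -0.08 0;-2 7 1 0 0 -0.1 0;-2 9 1 0 0 -0.12 0;-2 11 1 0 0 -0.14 0'; python3 -m creep '0 2 0 0 0 -0.01 0;0 4 0 0 0 -0.02 0';  python3 -m creep '0 2 0 0 0 0 0;0 2 0 0 0 0 0'
python3 - <<'E'
from h import *
from bench import robot,optics
d=optics.read_camera("wrist"); cv2.imwrite("pics/w4.png",d["img"][:,:,::-1])
E
```

```text
clock: 4.0
eef_pos: [462.6, 90.7, 15.7]
eef_rot: [0.675, 0.737, -0.0, -0.0]
ft_force: [0.4, -0.3, 0.1]
finger_gap: 0.4
grip_force: 0.0
clock: 4.17
eef_pos: [466.5, 91.6, 15.8]
eef_rot: [0.668, 0.745, 0.0, 0.0]
ft_force: [-0.3, 0.0, -0.1]
finger_gap: 0.5
grip_force: 0.0
clock: 4.33
eef_pos: [468.6, 92.0, 15.8]
eef_rot: [0.668, 0.744, 0.0, 0.0]
ft_force: [1.3, -0.2, 0.2]
finger_gap: 0.9
grip_force: 0.0
```

View pics/w4.png

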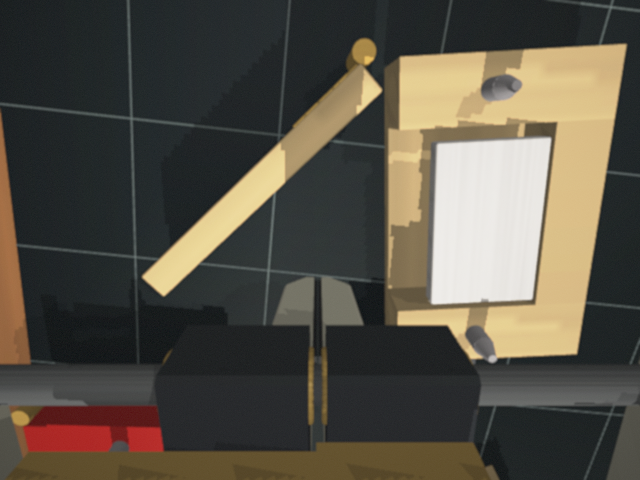

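The wrist view shows the gate still open, from (370,80) to (155,285), with the mould at the right. The fingers at (320,290) seem to be inside the gate, so I check the geometry by numbers.

```bash
python3 - <<'E'
from h import *
from bench import robot,optics
d=optics.read_camera("wrist"); np.savez("w5.npz",**d)
s=robot.get_state(); print(s["eef_pos"],proj(d,s["eef_pos"]),s["ft_force"])
print(ray(d,[(362,68),(144,278),(381,88),(163,296)],39).round(1).tolist())
print("dowels",ray(d,[(519,85),(493,359)],62).round(1).tolist(),"mould front top",ray(d,[(388,60),(388,320)],40).round(1).tolist())
P=cloud(d); 
for uv in [(155,284),(260,190),(320,300),(490,220),(550,320)]: print(uv,P[uv[1],uv[0]].round(1))
E
```

```text
[468.32650683  91.92724595  15.7402893 ] [316.37506312 267.30466091] [-0.35331582  0.21474263 -0.45128115]
[[477.0, 194.3, 39.0], [382.3, 86.1, 39.0], [486.3, 187.2, 39.0], [391.7, 77.2, 39.0]]
dowels [[534.7, 191.9, 62.0], [553.3, 73.5, 62.0]] mould front top [[487.4, 198.4, 40.0], [507.1, 76.6, 40.0]]
(155, 284) [387.4  83.1  38.4]
(260, 190) [436.9 136.7  38.4]
(320, 300) [469.  100.1  72.5]
(490, 220) [544.3 135.5  45.2]
(550, 320) [590.4  85.3  39.5]
```

```bash
python3 - <<'E'
from h import *
d=dict(np.load("w5.npz")); P=cloud(d)
for u in (300,312,330):
    for v in (262,268,274,278,281,284,290,300,315): print((u,v),P[v,u].round(0).tolist(), end=' ')
    print()
E
ls -la .; python3 -c "
from bench import robot; s=robot.get_state(); print(s['clock'],s['joint_positions'],s['eef_rot'])"
```

```text
(300, 262) [459.0, 88.0, 1.0] (300, 268) [459.0, 84.0, 1.0] (300, 274) [460.0, 81.0, 1.0] (300, 278) [460.0, 78.0, 1.0] (300, 281) [460.0, 101.0, 56.0] (300, 284) [460.0, 101.0, 60.0] (300, 290) [460.0, 101.0, 66.0] (300, 300) [461.0, 101.0, 75.0] (300, 315) [461.0, 101.0, 89.0] 
(312, 262) [466.0, 89.0, -1.0] (312, 268) [466.0, 85.0, 0.0] (312, 274) [467.0, 81.0, 0.0] (312, 278) [465.0, 101.0, 53.0] (312, 281) [465.0, 101.0, 57.0] (312, 284) [465.0, 101.0, 59.0] (312, 290) [466.0, 101.0, 66.0] (312, 300) [466.0, 101.0, 75.0] (312, 315) [466.0, 102.0, 89.0] 
(330, 262) [477.0, 90.0, 0.0] (330, 268) [477.0, 86.0, -0.0] (330, 274) [478.0, 82.0, -0.0] (330, 278) [474.0, 102.0, 53.0] (330, 281) [474.0, 102.0, 56.0] (330, 284) [473.0, 102.0, 59.0] (330, 290) [473.0, 102.0, 65.0] (330, 300) [473.0, 102.0, 75.0] (330, 315) [472.0, 102.0, 88.0] 
total 10536
drwxr-xr-x  3 agent agent    4096 Nov 30 17:49 .
drwxr-xr-x 23 root  root     4096 Nov 30 17:45 ..
-rw-r--r--  1 agent agent     997 Nov 30 17:46 h.py
drwxr-xr-x  2 agent agent    4096 Nov 30 17:48 pics
-rw-r--r--  1 agent agent 2151610 Nov 30 17:45 scene0.npz
-rw-r--r--  1 agent agent 2151610 Nov 30 17:45 top0.npz
-rw-r--r--  1 agent agent 2151610 Nov 30 17:47 w1.npz
-rw-r--r--  1 agent agent 2151610 Nov 30 17:47 w2.npz
-rw-r--r--  1 agent agent 2151610 Nov 30 17:49 w5.npz
4.4333 [ 1.40360688e-01 -2.30792546e-01  2.04776964e+00  1.27473808e-05
  1.32468446e+00  3.15674651e-02] [ 6.67616787e-01  7.44505087e-01 -2.23820870e-05 -2.69088427e-05]
```

The finger surface seen by depth ends at about z = 50, while the reported TCP is at 16. The real tips are therefore about 35 mm higher than the reported TCP and passed over the gate. I check this in the earlier open-finger view, then back out above and descend guarded.

```bash
python3 - <<'E'
from h import *
d=dict(np.load("w1.npz")); P=cloud(d)
for u in (208,213,430): print(u,[(v,P[v,u].round(0).tolist()) for v in range(272,300,4)])
d=dict(np.load("w2.npz")); P=cloud(d)
for u in (270,365): print(u,[(v,P[v,u].round(0).tolist()) for v in range(272,300,4)])
E
python3 -m creep '0 -20 -30 0 0 0 0;0 -20 -60 0 0 0 0;0 -20 -60 0 0 0 0'
python3 -c "
from h import *
print(delta((359.5,148.7,76),0.9))"
```

```text
208 [(272, [523.0, -286.0, -0.0]), (276, [525.0, -292.0, -1.0]), (280, [547.0, -156.0, 267.0]), (284, [548.0, -154.0, 272.0]), (288, [549.0, -155.0, 275.0]), (292, [550.0, -155.0, 277.0]), (296, [551.0, -154.0, 282.0])]
213 [(272, [528.0, -284.0, -1.0]), (276, [530.0, -288.0, -0.0]), (280, [549.0, -155.0, 265.0]), (284, [550.0, -156.0, 269.0]), (288, [551.0, -156.0, 271.0]), (292, [551.0, -157.0, 272.0]), (296, [552.0, -159.0, 273.0])]
430 [(272, [760.0, -166.0, -1.0]), (276, [762.0, -170.0, -0.0]), (280, [637.0, -109.0, 267.0]), (284, [636.0, -110.0, 273.0]), (288, [635.0, -110.0, 276.0]), (292, [634.0, -111.0, 280.0]), (296, [634.0, -112.0, 282.0])]
270 [(272, [316.0, 43.0, -0.0]), (276, [314.0, 39.0, -1.0]), (280, [389.0, 114.0, 244.0]), (284, [389.0, 114.0, 249.0]), (288, [390.0, 113.0, 253.0]), (292, [391.0, 114.0, 258.0]), (296, [391.0, 114.0, 263.0])]
365 [(272, [412.0, -2.0, 10.0]), (276, [411.0, -3.0, 18.0]), (280, [427.0, 94.0, 245.0]), (284, [427.0, 95.0, 250.0]), (288, [427.0, 95.0, 254.0]), (292, [426.0, 95.0, 258.0]), (296, [426.0, 95.0, 261.0])]
clock: 4.68
eef_pos: [450.1, 90.0, 81.2]
eef_rot: [0.668, 0.745, 0.003, 0.002]
ft_force: [1.2, 0.7, 1.1]
finger_gap: 0.4
grip_force: 0.0
(array([ 68.2, -83.7,   4.7]), array([ 0.006, -0.003,  0.78 ]))
```

The offset is the same in every view, about +37 mm: the tip is at reported z + 37.

```bash
python3 -m creep '68 -84 -10 0 0 0.78 0;68 -84 -10 0 0 0.78 0;68 -84 -10 0 0 0.78 0;68 -84 -10 0 0 0.78 0;68 -84 -10 0 0 0.78 0;68 -84 -10 0 0 0.78 0;68 -84 -10 0 0 0.78 0;68 -84 -10 0 0 0.78 0'
python3 -m creep '0 0 40 0 0 0 0;0 0 70 0 0 0 0;0 0 90 0 0 0 0;0 0 97 0 0 0 0;0 0 97 0 0 0 0'
python3 -m creep '0 0 3 0 0 0 0;0 0 6 0 0 0 0;0 0 6 0 0 0 0'
python3 - <<'E'
from h import *
from bench import robot,optics
s=robot.get_state();print(s["eef_pos"],s["ft_force"])
for th,p,a in [(.8,(393,123.4,-18),.925),(.6,(409.9,108.9,-18),1.125),(.4,(429.3,98.1,-18),1.325),(.2,(450.5,91.3,-18),1.525),(.1,(461.5,89.6,-18),1.625)]: print(th,*delta(p,a,s))
d=optics.read_camera("wrist");P=cloud(d)
print([(v,P[v,312].round(0).tolist()) for v in range(268,300,4)])
E
```

```text
clock: 5.35
eef_pos: [357.6, 148.2, 85.8]
eef_rot: [0.901, 0.434, 0.0, 0.0]
ft_force: [-0.1, 0.4, -0.6]
finger_gap: 0.4
grip_force: 0.0
clock: 5.77
eef_pos: [356.7, 147.8, -12.5]
eef_rot: [0.9, 0.435, -0.001, -0.0]
ft_force: [0.2, -0.2, 0.3]
finger_gap: 0.3
grip_force: 0.0
clock: 6.02
eef_pos: [358.1, 148.3, -16.6]
eef_rot: [0.9, 0.435, 0.001, 0.0]
ft_force: [-0.2, 0.0, -0.7]
finger_gap: 0.9
grip_force: 0.0
[358.10490819 148.26755058 -16.56152617] [-0.16399465  0.01632334 -0.66764701]
0.8 [ 2.2 42.8  1.5] [ 0.001 -0.001 -0.025]
0.6 [ 1.4 65.   1.5] [ 0.001 -0.001 -0.225]
0.4 [ 4.9 87.   1.5] [ 0.001 -0.001 -0.425]
0.2 [ 12.8 107.8   1.5] [ 0.001 -0.001 -0.625]
0.1 [ 18.3 117.5   1.5] [ 0.001 -0.001 -0.725]
[(268, [360.0, 155.0, 1.0]), (272, [358.0, 153.0, 0.0]), (276, [357.0, 152.0, 2.0]), (280, [362.0, 158.0, 23.0]), (284, [362.0, 158.0, 28.0]), (288, [362.0, 157.0, 32.0]), (292, [362.0, 157.0, 36.0]), (296, [362.0, 157.0, 39.0])]
```

```bash
python3 -m creep '2 15 1 0 0 0 0;2 30 1 0 0 0 0;2 42 1 0 0 -0.03 0;2 53 1 0 0 -0.12 0;2 64 1 0 0 -0.22 0;3 75 1 0 0 -0.32 0;5 86 1 0 0 -0.42 0;9 96 1 0 0 -0.52 0'
python3 - <<'E'
from h import *
from bench import robot,optics
s=robot.get_state();print(s["eef_pos"],s["ft_force"])
for th,p,a in [(.2,(450.5,91.3,-18),1.525),(.1,(461.5,89.6,-18),1.625),(0,(472.7,88.9,-18),1.725)]: print(th,*delta(p,a,s))
d=optics.read_camera("wrist"); cv2.imwrite("pics/w6.png",d["img"][:,:,::-1])
E
```

```text
clock: 6.73
eef_pos: [439.2, 95.0, -17.5]
eef_rot: [0.757, 0.654, 0.0, 0.0]
ft_force: [-1.1, -0.1, 0.6]
finger_gap: 0.7
grip_force: 0.3
[439.16443345  95.00283082 -17.53481712] [-1.11918917 -0.12210858  0.58614995]
0.2 [-2.  11.8  0.5] [ 0.001 -0.    -0.1  ]
0.1 [-2.1 22.9  0.5] [ 0.001 -0.    -0.2  ]
0 [-1.2 34.1  0.5] [ 0.001 -0.    -0.3  ]
```

View pics/w6.png

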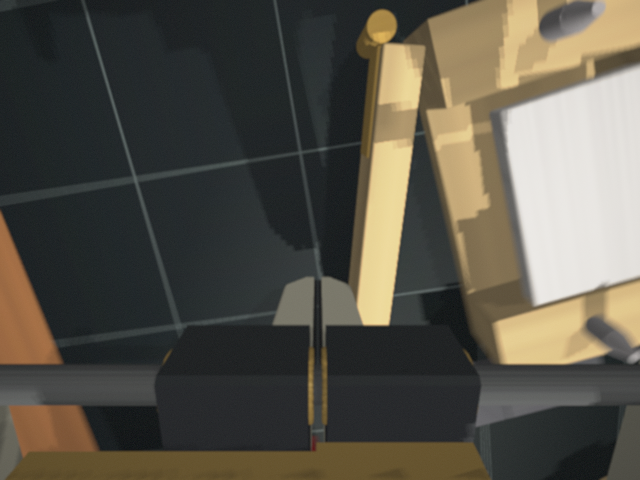

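The wrist view shows the gate (350–420, 40–325) in front of the fingers and turning with them. I push on to shut it.

```bash
python3 -m creep '-2 8 0 0 0 -0.07 0;-2 15 0 0 0 -0.13 0;-2 21 0 0 0 -0.18 0;-2 25 0 0 0 -0.22 0;-2 25 0 0 0 -0.22 0'
python3 -m creep '0 2 0 0 0 -0.02 0;0 4 0 0 0 -0.04 0;0 4 0 0 0 -0.04 0'
python3 -m creep '0 2 0 0 0 -0.02 0;0 2 0 0 0 -0.02 0'
```

```text
clock: 7.2
eef_pos: [463.3, 89.8, -17.7]
eef_rot: [0.682, 0.731, 0.0, 0.0]
ft_force: [-0.4, 0.1, -0.0]
finger_gap: 0.4
grip_force: 0.0
clock: 7.45
eef_pos: [466.9, 90.1, -18.0]
eef_rot: [0.667, 0.745, 0.0, 0.0]
ft_force: [-0.4, -0.6, 0.3]
finger_gap: 0.3
grip_force: 0.0
clock: 7.62
eef_pos: [468.9, 90.3, -18.2]
eef_rot: [0.66, 0.752, 0.0, 0.0]
ft_force: [-0.5, -0.8, -0.0]
finger_gap: 0.6
grip_force: 0.0
```

```bash
python3 -m creep '0 2 0 0 0 0 0;0 4 0 0 0 0 0;0 4 0 0 0 0 0'
python3 -m creep '0 2 0 0 0 0 0;0 4 0 0 0 0 0;0 4 0 0 0 0 0'
python3 - <<'E'
from h import *
from bench import robot,optics
d=optics.read_camera("wrist"); np.savez("w7.npz",**d)
hsv=cv2.cvtColor(d["img"],cv2.COLOR_RGB2HSV); P=cloud(d)
m=(P[...,2]>33)&(P[...,2]<43)&(cv2.inRange(hsv,(15,40,120),(32,170,255))>0)
c=np.array([539.4,134.7]); q=(P[...,:2][m]-c); co,si=np.cos(.154),np.sin(.154)
X=q[:,0]*co+q[:,1]*si; Y=-q[:,0]*si+q[:,1]*co
for y in range(-40,80,15):
    k=abs(Y-y)<5
    if k.sum()>20: print(y,k.sum(),np.percentile(X[k],[1,50,99]).round(1))
E
```

```text
clock: 7.87
eef_pos: [472.6, 90.7, -18.3]
eef_rot: [0.66, 0.751, -0.0, -0.0]
ft_force: [-0.9, -0.2, 0.6]
finger_gap: 0.6
grip_force: 0.6
clock: 8.12
eef_pos: [477.0, 91.3, -18.3]
eef_rot: [0.66, 0.751, 0.0, 0.0]
ft_force: [-0.3, -0.5, 1.1]
finger_gap: 0.3
grip_force: 0.0
-40 1438 [-47.9  44.9  59.1]
-25 2180 [-51.4  38.9  58.7]
-10 2360 [-51.1  39.2  58.7]
5 2485 [-51.2  38.3  57.4]
20 2468 [-51.   36.8  54.5]
35 2482 [-51.1  35.1  51.3]
50 8004 [-50.4  -2.8  47.2]
65 8367 [-50.2  -4.8  44.1]
```

```bash
python3 -m creep '0 1 0 0 0 0 0;0 2 0 0 0 0 0'; python3 -m creep '0 1 0 0 0 0 0;0 2 0 0 0 0 0'; python3 - <<'E'
from h import *
d=dict(np.load("w7.npz"))
hsv=cv2.cvtColor(d["img"],cv2.COLOR_RGB2HSV)
P=cloud(d)
# white lifter plate
m=((P[...,2]>42)&(P[...,2]<50)&(hsv[...,1]<40)&(hsv[...,2]>180)).astype(np.uint8); m[400:]=0
q=P[...,:2][m>0].astype(np.float32); print(len(q),cv2.minAreaRect(q))
E
```

```text
clock: 8.33
eef_pos: [478.8, 91.5, -18.2]
eef_rot: [0.66, 0.751, 0.0, 0.0]
ft_force: [-2.1, -0.5, -0.4]
finger_gap: 0.3
grip_force: 1.3
clock: 8.5
eef_pos: [479.3, 91.6, -18.5]
eef_rot: [0.66, 0.751, -0.001, -0.001]
ft_force: [-19.6, -3.1, 11.3]
finger_gap: 0.7
grip_force: 10.1
21569 ((543.89306640625, 132.30567932128906), (50.45153045654297, 78.04168701171875), 9.049145698547363)
```

Rigid stop: 20 N at TCP x = 479, well above the ball's 8 N. I back off, rise and check the gate, with a better mould estimate of centre (544, 132.5), yaw 0.157.

```bash
python3 -m creep '0 -15 0 0 0 0 0;0 -40 0 0 0 0 0;0 -40 -40 0 0 0 0;0 -40 -80 0 0 0 0;0 -40 -120 0 0 0 0;0 -40 -160 0 0 0 40;0 -40 -200 0 0 0 60;0 -40 -200 0 0 0 70'
python3 - <<'E'
from h import *
from bench import robot,optics
d=optics.read_camera("wrist"); np.savez("w8.npz",**d)
cv2.imwrite("pics/w8.png",d["img"][:,:,::-1])
s=robot.get_state();print(s["eef_pos"],s["ft_force"])
print(delta((598,-143,187),2.07,s))
E
```

```text
clock: 9.17
eef_pos: [443.2, 87.0, 189.9]
eef_rot: [0.66, 0.751, 0.004, 0.003]
ft_force: [0.8, 0.7, 1.3]
finger_gap: 16.1
grip_force: 0.0
[442.59932322  86.8428678  186.00022085] [-0.34186191  0.33492523 -1.50037719]
(array([-2.479e+02,  1.246e+02, -2.000e-01]), array([ 0.007,  0.001, -0.37 ]))
```

View pics/w8.png

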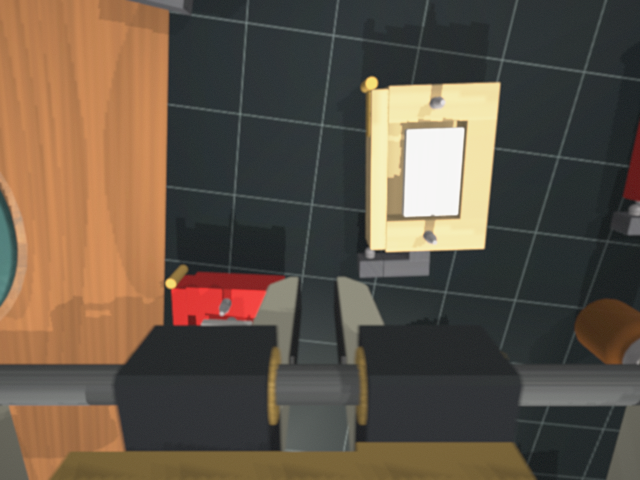

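The gate is flush with the mould front, at (375, 90–250), with the mould at (430,170). On to the upper half.

```bash
python3 -m creep '-248 125 0 0 0 -0.37 70;-248 125 0 0 0 -0.37 70;-248 125 0 0 0 -0.37 70;-248 125 0 0 0 -0.37 70;-248 125 0 0 0 -0.37 70;-248 125 0 0 0 -0.37 70;-248 125 0 0 0 -0.37 70;-248 125 80 0 0 -0.37 70'
python3 -m creep '0 0 50 0 0 0 70;0 0 50 0 0 0 70;0 0 50 0 0 0 70'
python3 - <<'E'
from h import *
from bench import robot,optics
d=dict(np.load("w8.npz")); A,B=ray(d,[(437,102),(430,238)],62); y=(A-B)[:2]
print("dowels",A.round(1),B.round(1),np.arctan2(-y[0],y[1]),((A+B)/2).round(1))
d=optics.read_camera("wrist"); np.savez("w9.npz",**d); P=cloud(d); s=robot.get_state(); print(s["eef_pos"])
m=(P[...,2]>51)&(P[...,2]<60); m[300:]=0; q=P[...,:2][m].astype(np.float32)
k=np.linalg.norm(q-[598,-143],axis=1)<60; (cx,w,an)=cv2.minAreaRect(q[k]); print("handle",cx,w,an)
m=(P[...,2]>14)&(P[...,2]<60); m[285:]=0; q=P[...,:2][m].astype(np.float32)
k=np.linalg.norm(q-[598,-143],axis=1)<110; print("plate",cv2.minAreaRect(q[k]))
print(delta((cx[0],cx[1],-13),2.07,s))
E
```

```text
clock: 9.88
eef_pos: [601.9, -148.9, 145.3]
eef_rot: [0.512, 0.859, 0.001, 0.005]
ft_force: [2.1, -1.0, 1.2]
finger_gap: 69.2
grip_force: 0.0
clock: 10.13
eef_pos: [594.9, -142.7, 86.3]
eef_rot: [0.511, 0.86, -0.001, -0.003]
ft_force: [-0.4, -0.3, 0.6]
finger_gap: 69.8
grip_force: 0.0
dowels [529.4 191.4  62. ] [548.2  77.3  62. ] 0.16273266927975846 [538.8 134.3  62. ]
[ 596.29328349 -142.89097556   89.63976192]
handle (597.7181396484375, -142.84814453125) (30.017719268798828, 67.92005157470703) 28.896442413330078
plate ((589.7310180664062, -128.06011962890625), (110.44844055175781, 113.67959594726562), 28.87578773498535)
(array([ -0.8,   1.4, 102.6]), array([-0.002, -0.002,  0.   ]))
```

```bash
python3 -m creep '-1 1 30 0 0 0 70;-1 1 60 0 0 0 70;-1 1 85 0 0 0 70;-1 1 100 0 0 0 70;-1 1 100 0 0 0 70;-1 1 100 0 0 0 70' 45
python3 -m creep '0 0 0 0 0 0 20;0 0 0 0 0 0 20;0 0 0 0 0 0 20;0 0 0 0 0 0 20;0 0 0 0 0 0 20;0 0 0 0 0 0 20;0 0 0 0 0 0 20' 45
```

```text
clock: 10.68
eef_pos: [599.2, -143.6, -7.6]
eef_rot: [0.51, 0.86, 0.0, 0.001]
ft_force: [0.3, 0.5, 0.5]
finger_gap: 69.9
grip_force: 0.0
clock: 11.27
eef_pos: [598.2, -143.7, -9.8]
eef_rot: [0.511, 0.86, -0.0, 0.0]
ft_force: [-1.7, -0.1, 1.5]
finger_gap: 29.6
grip_force: 45.0
```

```bash
python3 -m creep '0 0 -20 0 0 0 20;0 0 -50 0 0 0 20;0 0 -80 0 0 0 20;0 0 -100 0 0 0 20;0 0 -100 0 0 0 20'
python3 -c "
from h import *
print(delta((564,4,90),1.728))"
```

```text
clock: 11.68
eef_pos: [599.9, -144.1, 94.6]
eef_rot: [0.511, 0.86, 0.001, 0.003]
ft_force: [0.5, -0.2, -2.4]
finger_gap: 29.7
grip_force: 45.0
(array([147.2,  39.4,   4.2]), array([0.005, 0.003, 0.342]))
```

```bash
python3 -m creep '40 10 1 0 0 0.1 20;75 20 1 0 0 0.2 20;110 30 1 0 0 0.28 20;135 36 1 0 0 0.32 20;147 39 1 0 0 0.342 20;147 39 1 0 0 0.342 20;147 39 1 0 0 0.342 20;147 39 1 0 0 0.342 20'
python3 - <<'E'
from h import *
from bench import robot,optics
d=optics.read_camera("wrist"); np.savez("w10.npz",**d)
s=robot.get_state();print(s["eef_pos"],s["eef_rot"],s["ft_force"])
for p in [(534.7,191.9,62),(553.3,73.5,62)]: print(proj(d,p))
cv2.imwrite("pics/w10.png",d["img"][:,:,::-1])
E
```

```text
clock: 12.35
eef_pos: [562.0, 3.5, 88.1]
eef_rot: [0.649, 0.761, -0.0, -0.0]
ft_force: [-0.1, -0.2, -3.6]
finger_gap: 29.3
grip_force: 45.0
[562.08664639   3.24779111  88.30342679] [ 6.49525392e-01  7.60339770e-01 -3.48972995e-04 -2.78146992e-04] [ 0.50118678 -0.28777722 -3.14929506]
[ 321.7599903  -119.19997996]
[320.77777649 135.636612  ]
```

View pics/w10.png

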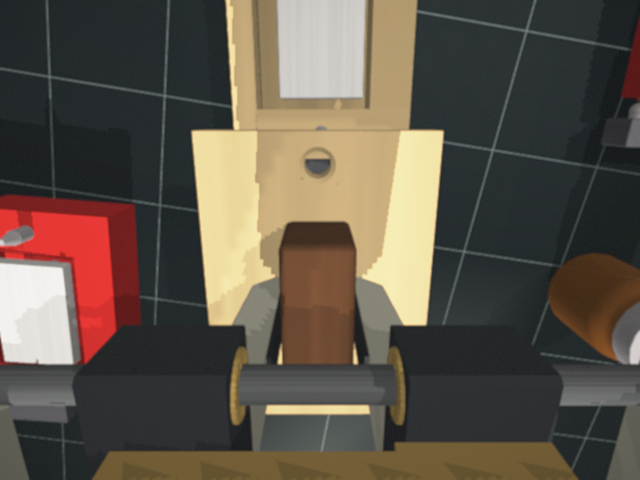

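The held plate's far hole is at (318,163). The mould is beyond it, with dowel b's tip just peeking out at (320,128), so alignment is close. I back off 35 mm to see that dowel clearly and measure hole and dowel in the same camera.

```bash
python3 -m creep '-20 0 0 0 0 0 20;-35 0 0 0 0 0 20;-35 0 0 0 0 0 20;-35 0 0 0 0 0 20'
cat > m.py <<'E'
from h import *
from bench import robot,optics
d=optics.read_camera("wrist"); np.savez("w11.npz",**d); P=cloud(d)
s=robot.get_state(); Rt=R.from_quat(s["eef_rot"]); T=s["eef_pos"]
print(T.round(1))
L=(P-T).reshape(-1,3)@Rt.as_matrix(); L=L.reshape(480,640,3) # tool frame
hsv=cv2.cvtColor(d["img"],cv2.COLOR_RGB2HSV)
Z=P[...,2]; v,u=np.mgrid[:480,:640]
# dowel tip: points 50..66 high ahead of plate
b=(Z>52)&(Z<66)&(u>270)&(u<370)&(v<190)
print("dowel pts",b.sum(), np.percentile(L[b],[2,50,98],0).round(1).tolist() if b.any() else '', "top",L[b][Z[b]>Z[b].max()-3].mean(0).round(1),Z[b].max())
# plate
p=(Z>95)&(Z<130)&(v<250)&(abs(L[...,1])<80); zt=np.median(Z[p]); p&=abs(Z-zt)<5
print("plate top z",zt); q=L[p]
for x in range(40,80,8):
    k=abs(q[:,0]-x)<3
    if k.sum(): print(" plate x",x,np.percentile(q[k,1],[.5,99.5]).round(1))
print(" plate far edge",[(y,np.percentile(q[abs(q[:,1]-y)<4,0],99.5).round(1)) for y in (-45,-25,25,45)])
hole=(cv2.inRange(hsv,(0,0,0),(179,255,90))>0)&(u>295)&(u<345)&(v>140)&(v<185)
c=np.argwhere(hole)[:,::-1]; print("hole px",len(c),c.min(0),c.max(0))
h=ray(d,[(c.min(0)+c.max(0))/2],zt)[0]; print("hole tool",((h-T)@Rt.as_matrix()).round(1))
mm=(Z>36)&(Z<44)&(v<300)
q=L[mm]
for x in range(75,260,20):
    k=abs(q[:,0]-x)<3
    if k.sum()>20: print(" mould x",x,np.percentile(q[k,1],[.5,99.5]).round(1))
print(" mould near edge",[(y,np.percentile(q[abs(q[:,1]-y)<4,0],.5).round(1)) for y in (-45,-25,25,45)])
E
python3 m.py
```

```text
clock: 12.73
eef_pos: [567.6, -31.7, 88.7]
eef_rot: [0.65, 0.76, -0.0, -0.0]
ft_force: [-0.3, -0.1, -4.5]
finger_gap: 30.0
grip_force: 45.0
[567.6 -31.1  88.7]
dowel pts 236 [[101.0, -2.0, 26.5], [104.7, 2.0, 31.8], [109.5, 6.6, 36.5]] top [105.4   2.3  27.4] 63.047560097415705
plate top z 116.07792172580093
 plate x 40 [-54.   54.9]
 plate x 48 [-54.   54.9]
 plate x 56 [-54.  55.]
 plate x 64 [-54.1  55. ]
 plate x 72 [-54.  55.]
 plate far edge [(-45, np.float64(74.2)), (-25, np.float64(74.2)), (25, np.float64(74.2)), (45, np.float64(74.2))]
hole px 413 [306 152] [329 173]
hole tool [ 60.6   0.5 -27.3]
 mould x 95 [-51.7  56.9]
 mould x 115 [-51.8  56.6]
 mould x 135 [-52.4  57.2]
 mould near edge [(-45, np.float64(92.6)), (-25, np.float64(90.3)), (25, np.float64(90.7)), (45, np.float64(90.7))]
```

Very consistent: plate centre at tool (0, 0.5), mould centre at tool (165.4, 2.4), no yaw error. So I shift +165, +2.

```bash
python3 -m creep '35 0 0 0 0 0 20;75 1 0 0 0 0 20;115 2 0 0 0 0 20;145 2 0 0 0 0 20;160 2 0 0 0 0 20;165 2 0 0 0 0 20;165 2 0 0 0 0 20;165 2 0 0 0 0 20'
python3 -m creep '0 0 0 0 0 0 20;0 0 0 0 0 0 20'
python3 - <<'E'
from h import *
from bench import robot,optics
d=optics.read_camera("wrist"); P=cloud(d); s=robot.get_state(); T=s["eef_pos"]; M=R.from_quat(s["eef_rot"]).as_matrix()
L=((P-T).reshape(-1,3)@M).reshape(480,640,3); Z=P[...,2]; v,u=np.mgrid[:480,:640]
print(T, s["ft_force"], R.from_quat(s["eef_rot"]).as_euler('xyz').round(4))
for lo,hi in [(36,44),(44,66)]:
    m=(Z>lo)&(Z<hi)&(v<300)&(abs(L[...,1])<80); print(lo,m.sum(),np.percentile(L[m],[1,50,99],0).round(1).tolist() if m.any() else '')
    if lo==36:
        q=L[m]
        for x in range(80,100,4):
            k=abs(q[:,0]-x)<2
            if k.sum(): print(x,np.percentile(q[k,1],[.5,99.5]))
E
```

```text
clock: 13.45
eef_pos: [543.8, 132.5, 89.0]
eef_rot: [0.649, 0.761, -0.0, 0.0]
ft_force: [0.3, -0.8, -3.0]
finger_gap: 29.6
grip_force: 45.0
clock: 13.62
eef_pos: [544.0, 131.8, 89.1]
eef_rot: [0.65, 0.76, -0.0, 0.0]
ft_force: [-0.3, 0.0, -3.1]
finger_gap: 30.0
grip_force: 45.0
[543.98043809 131.89955778  89.08685873] [-0.236992    0.64548973 -3.14042039] [3.1416e+00 1.0000e-04 1.7266e+00]
36 1232 [[46.6, -59.2, 47.9], [74.1, -1.0, 49.6], [82.5, 53.0, 52.1]]
80 [-60.01358777 -50.44105383]
84 [-57.77323823 -52.20231909]
44 92 [[56.1, -4.1, 26.2], [59.0, 0.3, 31.1], [61.2, 4.0, 37.8]]
```

Dowel a shows through the hole at tool (59, 0.3) against the hole's (60.6, 0.5), so it is aligned. I descend.

```bash
python3 -m creep '0 0 15 0 0 0 20;0 0 28 0 0 0 20;0 0 34 0 0 0 20;0 0 34 0 0 0 20'; python3 -m creep '0 0 3 0 0 0 20;0 0 6 0 0 0 20;0 0 6 0 0 0 20'; python3 -m creep '0 0 3 0 0 0 20;0 0 5 0 0 0 20;0 0 5 0 0 0 20'
```

```text
clock: 14.0
eef_pos: [542.8, 132.3, 53.0]
eef_rot: [0.65, 0.76, -0.001, -0.001]
ft_force: [-0.1, -0.3, -3.2]
finger_gap: 30.0
grip_force: 45.0
clock: 14.25
eef_pos: [543.7, 132.8, 48.9]
eef_rot: [0.649, 0.76, -0.0, -0.0]
ft_force: [-0.1, -0.1, -3.0]
finger_gap: 29.9
grip_force: 45.0
clock: 14.5
eef_pos: [543.6, 132.8, 43.7]
eef_rot: [0.649, 0.76, -0.0, -0.0]
ft_force: [-0.1, -0.0, -3.5]
finger_gap: 30.0
grip_force: 45.0
```

```bash
python3 -m creep '0 0 3 0 0 0 20;0 0 5 0 0 0 20;0 0 5 0 0 0 20'; python3 -m creep '0 0 2 0 0 0 20;0 0 4 0 0 0 20;0 0 4 0 0 0 20';python3 -m creep '0 0 1 0 0 0 20;0 0 2 0 0 0 20;0 0 2 0 0 0 20'
```

```text
clock: 14.75
eef_pos: [543.5, 132.8, 38.5]
eef_rot: [0.649, 0.76, -0.0, -0.0]
ft_force: [0.2, 0.3, -4.7]
finger_gap: 30.0
grip_force: 45.0
clock: 15.0
eef_pos: [543.9, 132.8, 35.2]
eef_rot: [0.649, 0.76, 0.0, 0.0]
ft_force: [-2.2, 0.6, 3.1]
finger_gap: 29.3
grip_force: 45.0
clock: 15.25
eef_pos: [543.9, 132.8, 33.3]
eef_rot: [0.649, 0.76, 0.0, 0.0]
ft_force: [-0.8, -1.0, 3.5]
finger_gap: 29.8
grip_force: 45.0
```

```bash
python3 -m creep '0 0 1 0 0 0 20;0 0 2 0 0 0 20;0 0 2 0 0 0 20';python3 -m creep '0 0 1 0 0 0 20;0 0 1 0 0 0 20'; python3 -m creep '0 0 1 0 0 0 20;0 0 1 0 0 0 20'
```

```text
clock: 15.5
eef_pos: [543.9, 132.8, 31.2]
eef_rot: [0.649, 0.76, 0.0, 0.0]
ft_force: [-1.8, 0.5, 5.3]
finger_gap: 29.6
grip_force: 45.0
clock: 15.67
eef_pos: [543.9, 132.9, 30.3]
eef_rot: [0.649, 0.76, 0.0, 0.0]
ft_force: [-1.3, -1.0, 6.3]
finger_gap: 29.6
grip_force: 45.0
clock: 15.83
eef_pos: [544.0, 132.8, 30.2]
eef_rot: [0.649, 0.76, 0.0, 0.0]
ft_force: [-7.0, -1.1, 15.2]
finger_gap: 29.4
grip_force: 45.0
```

```bash
python3 -m creep '0 0 0.6 0 0 0 20;0 0 0.6 0 0 0 20;0 0 0.6 0 0 0 20;0 0 0.6 0 0 0 20' 55
python3 - <<'E'
from h import *
from bench import robot,optics
d=optics.read_camera("wrist"); P=cloud(d); s=robot.get_state(); T=s["eef_pos"]; M=R.from_quat(s["eef_rot"]).as_matrix()
L=((P-T).reshape(-1,3)@M).reshape(480,640,3); Z=P[...,2]; v,u=np.mgrid[:480,:640]
m=(Z>50)&(Z<66)&(v<260)&(abs(L[...,1])<53)&(abs(L[...,1])>20)&(L[...,0]<72)&(L[...,0]>0)
A=np.c_[L[m][:,:2],np.ones(m.sum())]; print(m.sum(),np.linalg.lstsq(A,Z[m],rcond=None)[0].round(4),s["ft_force"],s["torque"],T)
t=optics.read_camera("scene"); print(robot.get_state()["clock"])
E
```

```text
clock: 16.17
eef_pos: [544.0, 132.8, 30.2]
eef_rot: [0.649, 0.76, 0.0, 0.0]
ft_force: [-10.3, -3.0, 21.2]
finger_gap: 29.5
grip_force: 55.0
17470 [1.50000e-03 5.00000e-04 5.76164e+01] [-10.25858524  -2.74234248  22.09936441] [-0.43126289  1.94255223  0.00447862] [544.00421909 132.84544047  30.1475629 ]
16.2667
```

Plate top at 57.6 mm (58 expected), level to 0.0015 rad, and rigid contact at 22 N: closed and held. I hand in.

```bash
python3 -c "
from bench import robot
print(robot.hand_in())"
```

```text
the job is handed in; nothing more can be done
None
```

The gate is shut on its catch, the upper half is on the dowels and pressed shut (level, about 22 N), and the job was handed in with the arm still holding it; the jar, slab and mallet were not touched.

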